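# Set the gib screw of a lathe saddle and run the saddle to its stop

## Robot

A 6-joint arm with a two-finger parallel gripper is mounted at the origin on the work surface. World frame = base frame: x ahead of the robot, y to its left, z up, the work surface at z = 0. Lengths are in m, angles in rad, forces in N, time in s.
With the tool pointing down it reaches from about 0.35 to 0.975 m from the base axis. Payload 4.9 kg.
Tool frame: the origin (TCP) lies at the very end of the fingers, on their centre line; the grasp point (between the pads) lies 19 mm behind it; z points along the fingers, y is the line along which they close (so a half turn about z gives the same grasp; the last joint's range is limited). The gripper opens to 85 mm and grips with 20 to 120 N. Pads are 22 mm wide; open, the fingers measure 114 mm over their backs; the gripper's body (76 mm by 85 mm) begins 54 mm behind the grasp point. The pads swing forward as they close: fully open they stand 13 mm farther back than shut.
Start: joints at [1.158, 0.053, 1.613, -0, 1.476, -0.119], TCP at [0.181, 0.598, 0.231] pointing down, gripper open.
Joint ranges: [-3.01, 3.01], [-1.01, 2.22], [0.06, 2.58], [-1.02, 4.17], [0.09, 2.62], [-3.14, 3.14]. Speed limits (rad/s): [2.57, 2.57, 3.14, 3.14, 3.14, 3.14].

## Interface

Orientations are given as a rotation vector (axis times angle).
In Python, from station import ctrl, imaging gives the robot as it stands.
- The arm moves only by the tool play_rows, never from a script. Its argument "series" is a list of rows, each a list of 3 entries, a list of its own where there are three numbers: the opening, from 0 (shut) to 1 (fully open), then the shift along the tool's x, y, z each as a share of 0.05 m, from -1 to 1, then the turn, a rotation vector about the tool's x, y, z each as a share of 8 degrees, from -1 to 1. In form: [[grip, [dx, dy, dz], [ax, ay, az]], ...]. A call has 1 to 8 rows; each row shifts and turns the commanded pose from where the row before left it, along the tool's axes as they then stand; what a row does not reach is not made up. A row lasts 1/8 s, in which the tool goes at most 62.5 mm and 10.7 degrees, less where a joint would pass 70% of its speed; a pose out of reach is approached as far as the arm can. A call with a number of a shift or a turn outside -1 to 1 is refused whole. A call with a gripper value outside its range is refused whole. The fingers move at their own pace and stop on an object; "force" is the grip in N (left out, the last holds). Time passes only in rows, so rows that do not move let the fingers close. It gives the time, the measured TCP pose, the force, the opening and the grip force at its end, in the units of the state.
- ctrl.get_obs(): the state, without advancing time (a new reading comes with each control period).
- imaging.get_image(name): name is "scene" or "top" or "wrist"; returns a dict with "color" (420x560x3 uint8, blue, green, red), "fx", "fy", "cx", "cy" (pixels), "extrinsics" (4x4, takes a point from world to camera coordinates); the wrist camera has in their place "hand_eye" (4x4, takes a point from camera to tool coordinates, whose origin is the TCP and whose axes are the flange's). Camera axes: x right, y down, z forward; pixel columns grow to the right and rows downward; lengths in m; the calibration is good to about 2 mm. The wrist camera is an equidistant fisheye: a pixel r from the principal point sees the ray r / f radians off the axis. A picture is of the moment at which its call begins: read the wrist's pose just before it. There is no depth.
- ctrl.finish_job(): hands the job in; it is judged then, once.
The state is a dict: "t": time; "q": joint angles; "dq": joint speeds; "effort": joint torques, N m; "tool_pos": TCP position; "tool_rot": TCP orientation; "contact_force": force on the tool from outside, world axes, zero at the start; "wrist_torque": the same for the moment, N m; "opening": finger opening in m; "grip_force": force on a finger pad.
Only numpy, scipy, OpenCV 4.12 (cv2) and the standard library are available. Lean on these libraries where they do the work, as an engineer would, in place of code of your own. Each camera call takes 0.05 s, during which the arm holds its last target. There are 200 camera calls.

## Task

The saddle on the wood lathe's bed has play: turn its red gib thumbscrew clockwise until you feel it bottom, nipped up snugly but not forced, then back it off a quarter of a turn. With the gib eased, slide the saddle gently along the bed towards the headstock until it is right up against the bed stop, and leave everything else on the bench where it is.

Things in the scene. Friction and masses are not known exactly. Their poses are not given: they have to be found in the camera images.
- lathe: Cream mini wood lathe, fixed to the bench. Origin on the bench under the middle of its bed; its y axis runs along the bed towards the headstock (on the robot's left), x away from the robot, z up. Two steel ways, their top 115 mm above the bench, together 110 mm wide, 920 mm long in y. Ends of the machine with handwheels: y -520 to 497 mm.
- spindle_nose (a point): Tip of the drive centre on the headstock's spindle, 215 mm above the bench. The cream headstock begins 54 mm beyond it (lathe y), is 130 mm wide and up to 277 mm above the bench. Axes as those of the lathe.
- tail_centre (a point): Point of the tailstock's centre, 215 mm above the bench. The cream tailstock begins 54 mm beyond it (lathe -y), is about 115 mm wide and up to 262 mm above the bench. Axes as those of the lathe.
- bed_stop (a point): Tip of the small brass bumper (16 mm diameter) on the bed stop, a dark steel bar across the ways, 28 mm tall and 26 mm thick, 10 mm behind this point. The saddle's headstock end comes to rest against this tip. Axes as those of the lathe.
- saddle (a joint): Position of the saddle along the bed in m: grows towards the headstock, 0 at its end of travel by the tailstock, about 0.150 when against the bed stop. It slides with a friction of about 6 N.
- saddle_end (a point): Middle of the saddle's flat upright end face that looks to the tailstock (lathe -y); the face may be pushed on; it runs from 15 mm below to 15 mm above this point, which is 20 mm above the ways. The grey saddle plate is 150 mm (lathe x, centred on the bed) by 160 mm (y), its top 35 mm above the ways. Axes as those of the lathe.
- tool_post (a point): Middle of the top of the steel tool post on the saddle's front half at its headstock end, 66 mm above the saddle's top: foot 52 x 46 mm and 19 mm tall, post 38 x 36 mm, with an 11 mm square cutter bar across it along lathe x. A dark block 60 x 60 mm, 13 mm above the saddle's top, lies on the rear half, 40 mm or more from the screw's axis.
- wing (a point): Red wing thumbscrew (the gib screw), upright axis, on the saddle's front half at its tailstock end. The point is on its axis at mid-height of the wing bar, 13 mm below the bar's top, 32 mm above the saddle's top. Bar: 46 mm long (own x axis), 12 mm thick (own y axis; pinch it here), 26 mm tall, on a 12 mm stem. Clockwise from above tightens. Found loose, 0.12 to 0.42 turn short of bottoming.
- gib_pad (a point): Centre of the underside of the brass gib pad, a 20 mm disc in the saddle under the screw, on its axis. The screw feeds it down 1.5 mm a turn until it bottoms on the way (115 mm above the bench). Which way the wings point then is random: it must be felt. Free turning takes 0.03 N m; when bottomed the torque rises at once to 0.06 and on by 1.4 N m per rad, springing back if let go.
- screw_collar (a point): Top of the 18 mm brass collar on the screw's stem, 10 mm below the wing bar's underside. Once the pad has bottomed, straining the screw lifts the collar a hair (0.004 mm per degree). Snug: 0.15 to 0.35 N m; above 0.45 N m it is forced.
- maple_blank: Bystander: round light wood blank lying down, 42 mm diameter, 220 mm long along its x axis; origin under its middle.
- wax_tin: Bystander: low metal tin, 76 mm diameter, 45 mm tall; origin at the centre of its underside.
- glue_bottle: Bystander: yellow glue bottle, 54 mm diameter, 150 mm tall, behind the lathe; origin at the centre of its underside.
- gouge: Bystander: turning gouge lying down, dark wood handle and steel blade, 378 mm long along its x axis (-180 to 198 mm), 29 mm thick, behind the lathe; origin under the handle's blade end.
- spanner: Bystander: steel spanner lying flat, 140 mm long along its x axis; origin under its middle.
- sanding_block: Bystander: cork sanding block 100 x 60 x 30 mm; origin at the centre of its underside.
- turned_finial: Bystander: small upright dark wood finial, 40 mm diameter, 110 mm tall, behind the lathe; origin at the centre of its underside.

How it is judged:
On the way, in this order (a step that is already met when the one before it is completed fails the run):
1. the gib screw is bottomed: nipped up with at least about 0.12 N m (height (world z) of screw_collar above 0.15901 m), for 0.1 s.
2. the gib screw is backed off by about a quarter of a turn (63 to 113 degrees from where it bottoms) (height (world z) of gib_pad between 0.115263 and 0.11547 m), for 0.3 s.
3. the saddle is against the bed stop (value of joint saddle above 0.1475 m), for 0.2 s.
At the end, for the whole second after the job is handed in: The gib screw, having been bottomed, stands 63 to 113 degrees backed off from where it bottoms (the gib pad 0.26 to 0.47 mm clear of the way); the saddle is at rest within 2.5 mm of the bed stop; the bystanders have not been moved (all of step 2 and value of joint saddle above 0.1475 m and velocity of joint saddle between -0.005 and 0.005 m/s); the robot touches nothing.
It fails at once if the gib screw is forced: more than about 0.47 N m against the bottom (height (world z) of screw_collar above 0.159072 m).
It fails at once if the saddle is dragged more than 25 mm with the gib tight (height (world z) of gib_pad below 0.115072 m and distance of saddle_end from where it was at the start of the episode above 0.025 m).
It fails at once if the saddle is slammed along the bed (over 0.25 m/s) (velocity of joint saddle above 0.25 m/s).
It fails at once if a bystander is moved by more than 25 mm (distance of any of maple_blank, wax_tin, glue_bottle, gouge, spanner, sanding_block, turned_finial from where it was at the start of the episode above 0.025 m).
It also fails if it takes over 67 s, if anything falls off the work surface, if the arm or the gripper's body presses on something with over 40 N, if the wrist force passes 120 N, or if a joint passes its speed limit or range.

## Working session

There is one attempt and no reset: what is moved stays moved. The work goes in short steps, Python scripts to look and compute and a tool call to move; the robot and the scene stay as the last step left them, time stands still between calls to the robot, and variables do not carry over. Pictures are saved under pics/ and viewed, at most 10 in all, crops included, and the job is handed in when it is done.

Besides the shell and the picture viewer there is one more tool, called after "Call:" by a JSON object that holds its "fn" and its "kwargs", one argument or row to a line. play_rows: Moves the arm, as the interface text tells. Shift numbers are shares of 0.05 m and turn numbers shares of 8 degrees, none past 1 either way. Its arguments: {"type":"object","properties":{"series":{"type":"array"},"force":{"type":"number"}},"required":["series"]}

```bash
mkdir -p pics; ls
python3 - <<'E'
from station import ctrl, imaging
import cv2,numpy as np
o=ctrl.get_obs(); print({k:np.round(v,3).tolist() for k,v in o.items()})
for n in("scene","top"):
    d=imaging.get_image(n); cv2.imwrite(f"pics/{n}0.png",d["color"]); print(n,d["fx"],d["fy"],d["cx"],d["cy"],np.round(d["extrinsics"],4).tolist())
E
```

```text
pics
{'t': 0.0, 'q': [1.158, 0.053, 1.614, 0.0, 1.476, -0.119], 'dq': [-0.001, -0.001, 0.0, 0.0, 0.002, 0.001], 'effort': [-0.0, -39.369, -37.018, -0.0, 0.007, -0.0], 'tool_pos': [0.181, 0.598, 0.23], 'tool_rot': [-0.46, -3.107, 0.003], 'contact_force': [-1.163, 0.319, -0.355], 'wrist_torque': [0.03, 0.043, -0.034], 'grip_force': 0.0, 'opening': 0.085}
scene 409.3628650642864 409.3628650642864 281.23664337264415 205.54823997128102 [[0.1969, 0.9803, 0.0179, -0.0851], [0.6978, -0.1273, -0.7049, -0.2927], [-0.6887, 0.1513, -0.709, 1.4568], [0.0, 0.0, 0.0, 1.0]]
top 546.8451927230152 546.8451927230152 289.2383179733977 205.22294033489752 [[0.0574, -0.9983, 0.0041, -0.0516], [-0.9763, -0.057, -0.2089, 0.5533], [0.2088, 0.008, -0.9779, 1.4267], [0.0, 0.0, 0.0, 1.0]]
```

View pics/scene0.png

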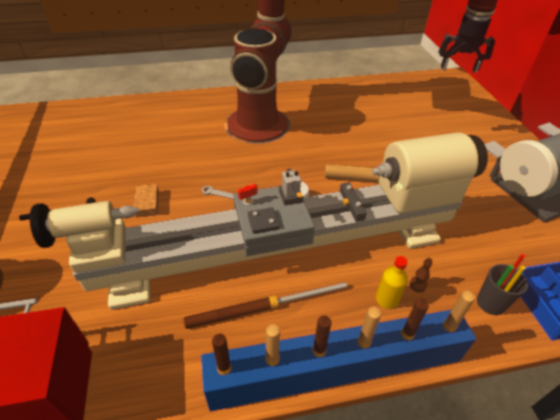

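View pics/top0.png

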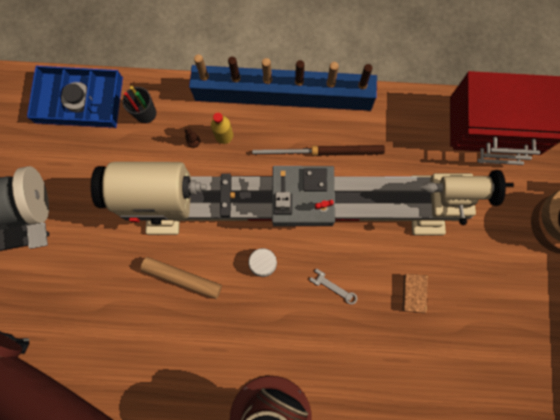

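Top view: the red wing is at about (324,205) on the saddle (272–334, 168–223), the bed stop at about (226,195), and the bench items in front of and behind the lathe. The scene view agrees, with the wing at (247,190). Next I locate the wing, bed direction and saddle end.

```bash
cat > h.py <<'E'
import cv2,numpy as np
from station import ctrl,imaging
from scipy.spatial.transform import Rotation as R
def ray(d,uv):
    E=d["extrinsics"]; c=-E[:3,:3].T@E[:3,3]
    v=E[:3,:3].T@np.array([(uv[0]-d["cx"])/d["fx"],(uv[1]-d["cy"])/d["fy"],1]); return c,v
def onz(d,uv,z):
    c,v=ray(d,uv); return c+v*(z-c[2])/v[2]
def red(img):
    h=cv2.cvtColor(img,cv2.COLOR_BGR2HSV)
    return (((h[...,0]<6)|(h[...,0]>174))&(h[...,1]>170)&(h[...,2]>90)).astype(np.uint8)
def blob(m,near,rad):
    n,l,s,c=cv2.connectedComponentsWithStats(m)
    k=[i for i in range(1,n) if s[i,4]>=8 and np.hypot(*(c[i]-near))<rad]
    k=max(k,key=lambda i:s[i,4]); return l==k,c[k],s[k]
E
python3 - <<'E'
from h import *
D={n:imaging.get_image(n) for n in("scene","top")}
c={}
for n,near in(("scene",(247,190)),("top",(324,205))):
    m,ce,s=blob(red(D[n]["color"]),near,25); c[n]=ce
    r=cv2.minAreaRect(np.argwhere(m)[:,::-1].astype(np.float32)); print(n,ce,s,r)
    print(onz(D[n],ce,.188), [onz(D[n],p,.195).round(3).tolist() for p in cv2.boxPoints(r)])
a,v=ray(D["top"],c["top"]);b,w=ray(D["scene"],c["scene"])
t=np.linalg.lstsq(np.c_[v,-w],b-a,rcond=None)[0];print("tri",a+v*t[0],b+w*t[1])
d=D["top"]
for p in((334,168),(334,223),(272,168),(272,223)): print(p,onz(d,p,.15))
for p in((430,179),(430,217),(345,178),(345,219),(200,177),(200,214)): print(p,onz(d,p,.115))
cv2.imwrite("pics/topcrop.png",cv2.resize(d["color"][150:240,190:370],None,fx=4.4,fy=4.4,interpolation=cv2.INTER_CUBIC))
E
```

```text
scene [247.03370787 191.3258427 ] [238 185  19  14 178] ((247.1000213623047, 191.1999969482422), (10.28591251373291, 19.677398681640625), 63.43495178222656)
[ 0.54375697 -0.10537543  0.188     ] [[0.546, -0.13, 0.195], [0.523, -0.087, 0.195], [0.556, -0.081, 0.195], [0.577, -0.124, 0.195]]
top [323.73033708 203.78651685] [315 200  18   9  89] ((323.6764831542969, 203.70590209960938), (5.578319072723389, 17.46256446838379), 75.96376037597656)
[ 0.53628276 -0.10564935  0.188     ] [[0.535, -0.083, 0.195], [0.548, -0.124, 0.195], [0.535, -0.128, 0.195], [0.522, -0.087, 0.195]]
tri [ 0.53753187 -0.10596764  0.18232369] [ 0.53768571 -0.1047612   0.1822899 ]
(334, 168) [ 0.6407002  -0.13008344  0.15      ]
(334, 223) [ 0.4965029  -0.13590844  0.15      ]
(272, 168) [0.63131349 0.02979221 0.15      ]
(272, 223) [0.48738406 0.02055838 0.15      ]
(430, 179) [ 0.63561648 -0.3869569   0.115     ]
(430, 217) [ 0.53333972 -0.38733459  0.115     ]
(345, 178) [ 0.62520258 -0.16272121  0.115     ]
(345, 219) [ 0.51517419 -0.16670261  0.115     ]
(200, 177) [0.60553146 0.21935428 0.115     ]
(200, 214) [0.50643671 0.21025727 0.115     ]
```

View pics/topcrop.png

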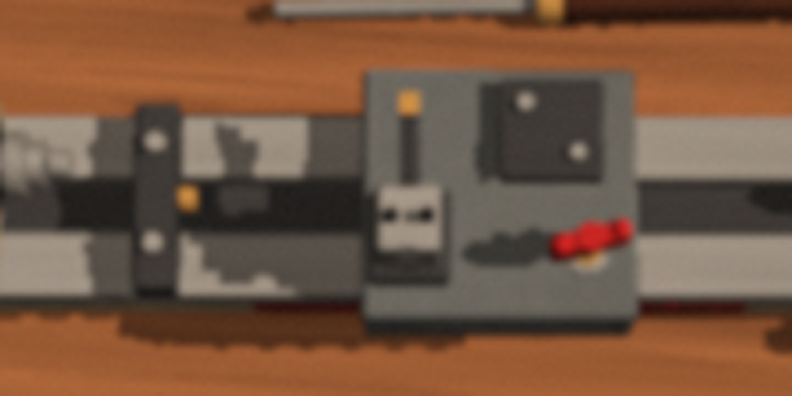

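The crop shows the wing's right end tilted up, so the bar lies about 17° off the bed axis. Triangulation puts it at (0.538,-0.106,0.182), which matches the expected height of 0.182. I'll raise and turn the tool, then move above it.

Call:
{"fn": "play_rows", "kwargs": {
  "series": [
    [0.6,[0,0,-0.3],[0,0,1]],
    [0.6,[0,0,-0.3],[0,0,1]],
    [0.6,[0,0,-0.3],[0,0,1]],
    [0.6,[0,0,-0.3],[0,0,1]],
    [0.6,[0,0,-0.3],[0,0,1]],
    [0.6,[0,0,-0.3],[0,0,1]],
    [0.6,[0,0,-0.3],[0,0,1]],
    [0.6,[0,0,0],[0,0,0]]
  ]
}}

```text
t: 1.2
tool_pos: [0.1812, 0.5987, 0.3377]
tool_rot: [-1.863, -2.529, -0.004]
contact_force: [0.2, 0.3, -0.5]
opening: 0.051
grip_force: 0.0
```

Call:
{"fn": "play_rows", "kwargs": {
  "series": [
    [0.6,[-0.97,0.166,0],[0,0,0]],
    [0.6,[-0.97,0.166,0],[0,0,0]],
    [0.6,[-0.97,0.166,0],[0,0,0]],
    [0.6,[-0.97,0.166,0],[0,0,0]],
    [0.6,[-0.97,0.166,0],[0,0,0]],
    [0.6,[-0.97,0.166,0],[0,0,0]],
    [0.6,[-0.97,0.166,0],[0,0,0]],
    [0.6,[-0.97,0.166,0],[0,0,0]]
  ]
}}

```text
t: 2.2
tool_pos: [0.3591, 0.2455, 0.3352]
tool_rot: [-1.861, -2.53, 0.001]
contact_force: [0.4, -0.6, -0.7]
opening: 0.0511
grip_force: 0.0
```

Call:
{"fn": "play_rows", "kwargs": {
  "series": [
    [0.6,[-0.97,0.166,0],[0,0,0]],
    [0.6,[-0.97,0.166,0],[0,0,0]],
    [0.6,[-0.97,0.166,0],[0,0,0]],
    [0.6,[-0.97,0.166,0],[0,0,0]],
    [0.6,[-0.97,0.166,0],[0,0,0]],
    [0.6,[-0.97,0.166,0],[0,0,0]],
    [0.6,[-0.97,0.166,0],[0,0,0]],
    [0.6,[-0.97,0.166,0.3],[0,0,0]]
  ]
}}

```text
t: 3.2
tool_pos: [0.5378, -0.1058, 0.3215]
tool_rot: [1.861, 2.529, 0.001]
contact_force: [0.6, 0.4, -0.7]
opening: 0.0512
grip_force: 0.0
```

Run:
```python
from h import *
o=ctrl.get_obs(); print({k:np.round(v,3).tolist() for k,v in o.items()})
d=imaging.get_image("wrist"); cv2.imwrite("pics/w1.png",d["color"]); print(d["fx"],d["cx"],d["cy"],np.round(d["hand_eye"],4).tolist())
```

```text
{'t': 3.2, 'q': [-0.33, -0.17, 1.678, 0.0, 1.632, -0.632], 'dq': [-0.535, 0.6, -0.293, 0.003, -0.286, -0.533], 'effort': [1.799, -33.807, -36.841, -0.11, 0.332, 0.432], 'tool_pos': [0.538, -0.106, 0.321], 'tool_rot': [1.861, 2.529, 0.001], 'contact_force': [0.553, 0.423, -0.702], 'wrist_torque': [0.048, -0.014, -0.001], 'grip_force': 0.0, 'opening': 0.051}
325.19226210127806 280.6474325191303 209.2850620876079 [[-0.0007, -0.9634, -0.2682, 0.0677], [1.0, -0.0006, -0.0006, 0.0001], [0.0004, -0.2682, 0.9634, -0.1418], [0.0, 0.0, 0.0, 1.0]]
```

View pics/w1.png

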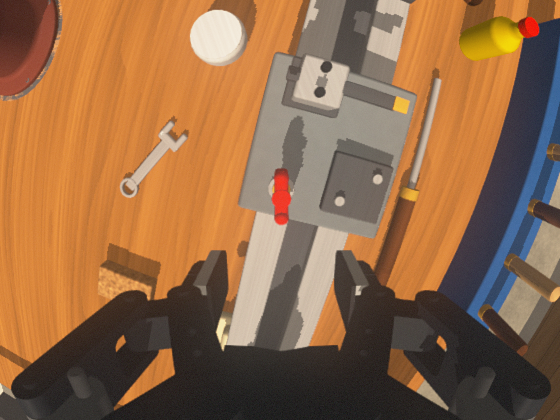

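The wrist view shows the red wing at (281,197), its bar almost exactly along the tool's x axis. I'll refine that by casting rays onto the bar's top plane.

```bash
cat >> h.py <<'E'
def wray(d,o,uv):
    p=np.array([uv[0]-d["cx"],uv[1]-d["cy"]]); r=np.hypot(*p); th=r/d["fx"]
    v=np.r_[p/max(r,1e-9)*np.sin(th),np.cos(th)]; H=d["hand_eye"]; Rt=R.from_rotvec(o["tool_rot"]).as_matrix()
    return Rt@H[:3,3]+o["tool_pos"], Rt@H[:3,:3]@v
def wonz(d,o,uv,z):
    c,v=wray(d,o,uv); return c+v*(z-c[2])/v[2]
E
python3 - <<'E'
from h import *
o=ctrl.get_obs(); d=imaging.get_image("wrist")
m,ce,s=blob(red(d["color"]),(281,197),30); pts=np.argwhere(m)[:,::-1].astype(np.float32)
print(ce,s,cv2.minAreaRect(pts),o["tool_pos"])
for z in(.182,.188,.195):
    W=np.array([wonz(d,o,p,z)[:2] for p in pts]); C=W.mean(0); u,sv,vt=np.linalg.svd(W-C); a=vt[0]
    pr=(W-C)@vt.T; print(z,C,"yaw",np.degrees(np.arctan2(a[1],a[0]))%180,np.ptp(pr,axis=0), C+vt[0]*(pr[:,0].max()+pr[:,0].min())/2)
Rt=R.from_rotvec(o["tool_rot"]).as_matrix(); print("tool x yaw",np.degrees(np.arctan2(Rt[1,0],Rt[0,0]))%180)
# wing box in column-by-row
for y in range(s[1],s[1]+s[3],4): xs=pts[pts[:,1]==y][:,0]; print(y,xs.min(),xs.max(),end=' | ')
E
```

```text
[282.96433471 193.66666667] [274 167  19  54 729] ((283.0, 193.5), (53.0, 18.0), 90.0) [ 0.53807107 -0.11000479  0.3171116 ]
0.182 [ 0.53811244 -0.10529078] yaw 107.23678892628085 [0.04759415 0.01576364] [ 0.53816198 -0.10545047]
0.188 [ 0.5376921  -0.10398172] yaw 107.23678892628085 [0.04656254 0.01542197] [ 0.53774057 -0.10413795]
0.195 [ 0.5372017  -0.10245449] yaw 107.23678892628087 [0.045359   0.01502334] [ 0.53724891 -0.10260668]
tool x yaw 107.0676146435898
167 282.0 284.0 | 171 277.0 289.0 | 175 276.0 289.0 | 179 277.0 289.0 | 183 277.0 289.0 | 187 277.0 289.0 | 191 275.0 291.0 | 195 274.0 292.0 | 199 275.0 291.0 | 203 277.0 289.0 | 207 277.0 289.0 | 211 277.0 289.0 | 215 277.0 289.0 | 219 279.0 287.0 |
```

Call:
{"fn": "play_rows", "kwargs": {
  "series": [
    [0.6,[0.1,0.026,0.3],[0,0,0]],
    [0.6,[0,0,0.5],[0,0,0]],
    [0.6,[0,0,0.5],[0,0,0]],
    [0.6,[0,0,0.5],[0,0,0]],
    [0.6,[0,0,0.5],[0,0,0]],
    [0.6,[0,0,0.4],[0,0,0]],
    [0.6,[0,0,0.28],[0,0,0]],
    [0.6,[0,0,0],[0,0,0]]
  ]
}}

```text
t: 4.3
tool_pos: [0.5359, -0.0983, 0.171]
tool_rot: [-1.863, -2.527, 0.001]
contact_force: [-0.4, 0.3, 0.8]
opening: 0.0514
grip_force: 0.0
```

Call:
{"fn": "play_rows", "kwargs": {
  "series": [
    [0.35,[0,0,0],[0,0,0]],
    [0.2,[0,0,0],[0,0,0]],
    [0.1,[0,0,0],[0,0,0]],
    [0,[0,0,0],[0,0,0]],
    [0,[0,0,0],[0,0,0]],
    [0,[0,0,0],[0,0,0]]
  ],
  "force": 35
}}

```text
t: 5.05
tool_pos: [0.5367, -0.0993, 0.1736]
tool_rot: [1.865, 2.528, -0.001]
contact_force: [-3.8, -0.6, 5.9]
opening: 0.0112
grip_force: 36.2
```

```bash
cat > s.py <<'E'
from h import *
o=ctrl.get_obs(); Rt=R.from_rotvec(o["tool_rot"]).as_matrix()
print("t",o["t"],"pos",o["tool_pos"].round(4) if hasattr(o["tool_pos"],"round") else o["tool_pos"],"yawx",round(np.degrees(np.arctan2(Rt[1,0],Rt[0,0])),2),"F",np.round(o["contact_force"],1),"T",np.round(o["wrist_torque"],3),"q6",round(o["q"][5],3),"op",round(o["opening"],4),"eff6",round(o["effort"][5],3))
E
python3 s.py
```

```text
t 5.05 pos [ 0.5367 -0.0993  0.1736] yawx 107.16 F [-3.8 -0.6  5.9] T [-0.158  0.791  0.008] q6 -0.618 op 0.0112 eff6 -0.012
```

Call:
{"fn": "play_rows", "kwargs": {
  "series": [
    [0.4,[0,0,0],[0,0,0]],
    [0.4,[-0.1,0,0],[0,0,0]],
    [0.4,[0,0,0],[0,0,0]],
    [0.4,[0,0,0],[0,0,0]]
  ]
}}

```text
t: 5.55
tool_pos: [0.5382, -0.1037, 0.1721]
tool_rot: [-1.865, -2.528, -0.0]
contact_force: [0.4, 0.5, -1.0]
opening: 0.034
grip_force: 0.0
```

```bash
python3 s.py
python3 - <<'E'
from h import *
o=ctrl.get_obs(); d=imaging.get_image("wrist"); cv2.imwrite("pics/w2.png",d["color"])
m=red(d["color"]); n,l,s,c=cv2.connectedComponentsWithStats(m)
Rt=R.from_rotvec(o["tool_rot"]).as_matrix()
for i in range(1,n):
    if s[i,4]>60: print(s[i],c[i])
k=[i for i in range(1,n) if s[i,4]>200 and abs(c[i][0]-281)<60]
pts=np.vstack([np.argwhere(l==i)[:,::-1] for i in k])
W=np.array([wonz(d,o,p,.195) for p in pts]); L=(W-o["tool_pos"])@Rt
print("tool-frame extent on bar top",L.min(0),L.max(0))
E
```

```text
t 5.55 pos [ 0.5382 -0.1037  0.1721] yawx 107.16 F [ 0.4  0.5 -1. ] T [ 0.028 -0.021  0.043] q6 -0.626 op 0.034 eff6 -0.001
[ 260  233   40   99 2737] [279.68871027 282.07709171]
tool-frame extent on bar top [-0.02186964 -0.00862508 -0.02289856] [ 0.02507646  0.00759792 -0.02288928]
```

View pics/w2.png

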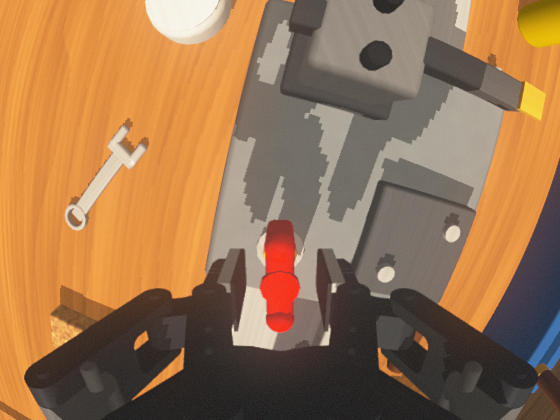

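The wing sits squarely between the open fingers, with its hub at (280,288), about 1 mm off centre along the bar. I'll lower a little, grip, and then turn through the part that must be free (at least 43°).

Call:
{"fn": "play_rows", "kwargs": {
  "series": [
    [0.4,[0.02,0,0.08],[0,0,0]],
    [0.3,[0,0,0],[0,0,0]],
    [0.2,[0,0,0],[0,0,0]],
    [0.1,[0,0,0],[0,0,0]],
    [0,[0,0,0],[0,0,0]],
    [0,[0,0,0],[0,0,0]],
    [0,[0,0,0],[0,0,0]]
  ],
  "force": 40
}}

```text
t: 6.48
tool_pos: [0.5376, -0.1028, 0.1684]
tool_rot: [-1.865, -2.528, 0.001]
contact_force: [-4.0, 1.1, 2.5]
opening: 0.0112
grip_force: 40.7
```

```bash
python3 s.py
```

```text
t 6.475 pos [ 0.5376 -0.1028  0.1684] yawx 107.16 F [-4.   1.1  2.5] T [-0.053  0.677  0.034] q6 -0.624 op 0.0112 eff6 -0.005
```

Call:
{"fn": "play_rows", "kwargs": {
  "series": [
    [0,[0,0,0],[0,0,0.5]],
    [0,[0,0,0],[0,0,0.5]],
    [0,[0,0,0],[0,0,0.5]],
    [0,[0,0,0],[0,0,0.5]],
    [0,[0,0,0],[0,0,0.5]],
    [0,[0,0,0],[0,0,0.5]],
    [0,[0,0,0],[0,0,0]]
  ]
}}

```text
t: 7.35
tool_pos: [0.5378, -0.1028, 0.1684]
tool_rot: [2.349, 2.086, -0.0]
contact_force: [-3.6, 0.8, 2.4]
opening: 0.0114
grip_force: 40.7
```

```bash
python3 s.py
```

```text
t 7.35 pos [ 0.5378 -0.1028  0.1684] yawx 83.21 F [-3.6  0.8  2.4] T [-0.057  0.498  0.021] q6 -0.206 op 0.0114 eff6 0.104
```

Call:
{"fn": "play_rows", "kwargs": {
  "series": [
    [0,[0,0,0],[0,0,0.5]],
    [0,[0,0,0],[0,0,0.5]],
    [0,[0,0,0],[0,0,0.5]],
    [0,[0,0,0],[0,0,0.4]],
    [0,[0,0,0],[0,0,0]]
  ]
}}

```text
t: 7.98
tool_pos: [0.5379, -0.1028, 0.1684]
tool_rot: [2.603, 1.758, 0.0]
contact_force: [-2.9, -1.3, 2.1]
opening: 0.0108
grip_force: 40.6
```

```bash
python3 s.py
```

```text
t 7.975 pos [ 0.5379 -0.1028  0.1684] yawx 68.05 F [-2.9 -1.3  2.1] T [-0.162  0.405 -0.009] q6 0.058 op 0.0108 eff6 0.072
```

Call:
{"fn": "play_rows", "kwargs": {
  "series": [
    [0,[0,0,0],[0,0,0.4]],
    [0,[0,0,0],[0,0,0.4]],
    [0,[0,0,0],[0,0,0]],
    [0,[0,0,0],[0,0,0]]
  ]
}}

```text
t: 8.48
tool_pos: [0.538, -0.1028, 0.1684]
tool_rot: [2.697, 1.609, 0.0]
contact_force: [-1.8, -1.4, 1.7]
opening: 0.0113
grip_force: 40.6
```

```bash
python3 s.py
```

```text
t 8.475 pos [ 0.538  -0.1028  0.1684] yawx 61.64 F [-1.8 -1.4  1.7] T [-0.17   0.333 -0.03 ] q6 0.17 op 0.0113 eff6 -0.025
```

Call:
{"fn": "play_rows", "kwargs": {
  "series": [
    [0,[0,0,0],[0,0,0.4]],
    [0,[0,0,0],[0,0,0.4]],
    [0,[0,0,0],[0,0,0]],
    [0,[0,0,0],[0,0,0]]
  ]
}}

```text
t: 8.98
tool_pos: [0.538, -0.1029, 0.1684]
tool_rot: [2.783, 1.456, 0.0]
contact_force: [-1.4, -1.3, 1.1]
opening: 0.0113
grip_force: 40.6
```

```bash
python3 s.py
```

```text
t 8.975 pos [ 0.538  -0.1029  0.1684] yawx 55.23 F [-1.4 -1.3  1.1] T [-0.349  0.229 -0.027] q6 0.282 op 0.0113 eff6 -0.026
```

Call:
{"fn": "play_rows", "kwargs": {
  "series": [
    [0,[0,0,0],[0,0,0.4]],
    [0,[0,0,0],[0,0,0.4]],
    [0,[0,0,0],[0,0,0]],
    [0,[0,0,0],[0,0,0]]
  ]
}}

```text
t: 9.48
tool_pos: [0.5381, -0.1029, 0.1684]
tool_rot: [2.86, 1.298, 0.001]
contact_force: [-0.6, -2.6, 1.1]
opening: 0.0113
grip_force: 40.5
```

```bash
python3 s.py
```

```text
t 9.475 pos [ 0.5381 -0.1029  0.1684] yawx 48.83 F [-0.6 -2.6  1.1] T [-0.504  0.046  0.073] q6 0.394 op 0.0113 eff6 0.051
```

The torque rose by about 0.1 N m on that step, so the screw may have bottomed. Smaller steps from here.

Call:
{"fn": "play_rows", "kwargs": {
  "series": [
    [0,[0,0,0],[0,0,0]],
    [0,[0,0,0],[0,0,0]]
  ]
}}

```text
t: 9.72
tool_pos: [0.5381, -0.1029, 0.1684]
tool_rot: [2.861, 1.297, 0.001]
contact_force: [0.1, -2.7, 1.4]
opening: 0.0114
grip_force: 40.5
```

```bash
python3 s.py
```

```text
t 9.725 pos [ 0.5381 -0.1029  0.1684] yawx 48.79 F [ 0.1 -2.7  1.4] T [-0.614 -0.047  0.012] q6 0.395 op 0.0114 eff6 0.055
```

Call:
{"fn": "play_rows", "kwargs": {
  "series": [
    [0,[0,0,0],[0,0,0.3]],
    [0,[0,0,0],[0,0,0]],
    [0,[0,0,0],[0,0,0]]
  ]
}}

```text
t: 10.1
tool_pos: [0.538, -0.1029, 0.1684]
tool_rot: [2.887, 1.238, 0.0]
contact_force: [0.0, -3.4, 0.6]
opening: 0.0115
grip_force: 40.5
```

```bash
python3 s.py
```

```text
t 10.1 pos [ 0.538  -0.1029  0.1684] yawx 46.41 F [ 0.  -3.4  0.6] T [-0.699 -0.086  0.066] q6 0.436 op 0.0115 eff6 0.111
```

Call:
{"fn": "play_rows", "kwargs": {
  "series": [
    [0,[0,0,0],[0,0,0.4]],
    [0,[0,0,0],[0,0,0]],
    [0,[0,0,0],[0,0,0]],
    [0,[0,0,0],[0,0,0]]
  ]
}}

```text
t: 10.6
tool_pos: [0.538, -0.1029, 0.1684]
tool_rot: [2.92, 1.156, 0.001]
contact_force: [1.2, -4.5, 0.4]
opening: 0.0114
grip_force: 40.5
```

```bash
python3 s.py
```

```text
t 10.6 pos [ 0.538  -0.1029  0.1684] yawx 43.2 F [ 1.2 -4.5  0.4] T [-0.808 -0.259  0.146] q6 0.492 op 0.0114 eff6 0.184
```

Snugged: the torque rises about 0.023 N m per degree, total about 0.2–0.24 N m, with bottom at about yaw 50°. Backing off to yaw ≈139°.

Call:
{"fn": "play_rows", "kwargs": {
  "series": [
    [0,[0,0,0],[0,0,-0.75]],
    [0,[0,0,0],[0,0,-0.75]],
    [0,[0,0,0],[0,0,-0.75]],
    [0,[0,0,0],[0,0,-0.75]],
    [0,[0,0,0],[0,0,-0.75]],
    [0,[0,0,0],[0,0,-0.75]],
    [0,[0,0,0],[0,0,-0.75]],
    [0,[0,0,0],[0,0,-0.75]]
  ]
}}

```text
t: 11.6
tool_pos: [0.5377, -0.1026, 0.1684]
tool_rot: [-2.195, -2.247, 0.0]
contact_force: [0.2, -4.5, 2.3]
opening: 0.0113
grip_force: 40.6
```

Call:
{"fn": "play_rows", "kwargs": {
  "series": [
    [0,[0,0,0],[0,0,-0.8]],
    [0,[0,0,0],[0,0,-0.8]],
    [0,[0,0,0],[0,0,-0.8]],
    [0,[0,0,0],[0,0,-0.8]],
    [0,[0,0,0],[0,0,-0.8]],
    [0,[0,0,0],[0,0,-0.8]],
    [0,[0,0,0],[0,0,-0.8]],
    [0,[0,0,0],[0,0,-0.3]]
  ]
}}

```text
t: 12.6
tool_pos: [0.5372, -0.1027, 0.1684]
tool_rot: [-1.114, -2.936, 0.001]
contact_force: [-1.5, -4.0, 1.6]
opening: 0.0112
grip_force: 40.7
```

Call:
{"fn": "play_rows", "kwargs": {
  "series": [
    [0,[0,0,0],[0,0,0]],
    [0,[0,0,0],[0,0,0]],
    [0,[0,0,0],[0,0,0]]
  ]
}}

```text
t: 12.98
tool_pos: [0.5372, -0.1028, 0.1684]
tool_rot: [-1.117, -2.935, 0.001]
contact_force: [-3.8, -4.2, 3.3]
opening: 0.0113
grip_force: 40.9
```

```bash
python3 s.py
```

```text
t 12.975 pos [ 0.5372 -0.1028  0.1684] yawx 138.32 F [-3.8 -4.2  3.3] T [-0.776  0.512 -0.002] q6 -1.168 op 0.0113 eff6 0.026
```

Screw backed off 88–89°. Releasing, rising, and measuring the saddle end and bumper from the top camera.

Call:
{"fn": "play_rows", "kwargs": {
  "series": [
    [0.2,[0,0,0],[0,0,0]],
    [0.5,[0,0,0],[0,0,0]],
    [0.5,[0,0,0],[0,0,0]],
    [0.5,[0,0,-0.5],[0,0,0]],
    [0.5,[0,0,-1],[0,0,0]],
    [0.5,[0,0,-1],[0,0,0]],
    [0.5,[0,0,-0.5],[0,0,0]],
    [0.5,[0,0,0],[0,0,0]]
  ]
}}

```text
t: 13.98
tool_pos: [0.5389, -0.1028, 0.3211]
tool_rot: [1.114, 2.932, 0.001]
contact_force: [0.1, -0.4, -0.5]
opening: 0.0428
grip_force: 0.0
```

Call:
{"fn": "play_rows", "kwargs": {
  "series": [
    [0.2,[0,0,0],[0,0,0.95]],
    [0,[0,0,0],[0,0,0.95]],
    [0,[0,0,0],[0,0,0.95]],
    [0,[0,0,0],[0,0,0.95]],
    [0,[0,0,0],[0,0,0.95]],
    [0,[0,0,0],[0,0,0.92]],
    [0,[-0.8,0,0],[0,0,0]],
    [0,[0,0,0],[0,0,0]]
  ]
}}

```text
t: 14.98
tool_pos: [0.5392, -0.1437, 0.3153]
tool_rot: [-2.162, -2.273, 0.002]
contact_force: [-0.2, 0.8, -0.9]
opening: 0.0002
grip_force: 0.0
```

```bash
python3 s.py
python3 - <<'E'
from h import *
o=ctrl.get_obs(); d=imaging.get_image("wrist"); cv2.imwrite("pics/w3.png",d["color"])
m,ce,s=blob(red(d["color"]),(281,160),90); pts=np.argwhere(m)[:,::-1]
W=np.array([wonz(d,o,p,.188)[:2] for p in pts]); C=W.mean(0); a=np.linalg.svd(W-C,full_matrices=False)[2][0]
print("wing",ce,C,"yaw",np.degrees(np.arctan2(a[1],a[0]))%180)
E
```

```text
t 14.975 pos [ 0.5392 -0.1437  0.3153] yawx 92.87 F [-0.2  0.8 -0.9] T [0.011 0.011 0.021] q6 -0.444 op 0.0002 eff6 -0.107
wing [281.67792521 154.79372738] [ 0.53755921 -0.10389331] yaw 138.0550068150133
```

View pics/w3.png

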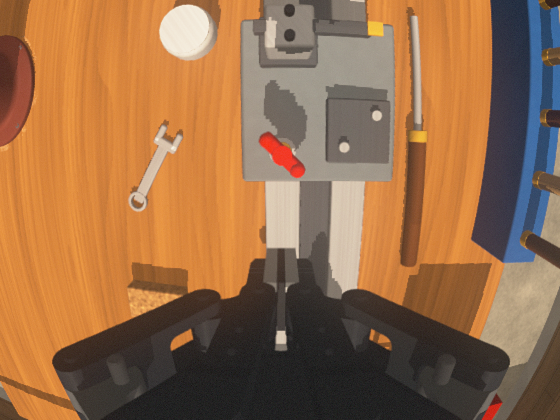

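The wing stands at 138° as intended. The saddle's end edge lies level at row 180 (columns 243–392), so the tool is aligned with the bed. I'll convert the edges and the bumper to positions.

Run:
```python
from h import *
o=ctrl.get_obs(); d=imaging.get_image("wrist"); Rt=R.from_rotvec(o["tool_rot"]).as_matrix()
for p in((243,180),(317,181),(392,180)):
    w=wonz(d,o,p,.15); print(p,w.round(4),"tool",((w-o["tool_pos"])@Rt).round(4))
t=imaging.get_image("top"); im=t["color"]; h=cv2.cvtColor(im,cv2.COLOR_BGR2HSV)
m=((h[...,0]>10)&(h[...,0]<28)&(h[...,1]>120)&(h[...,2]>150)).astype(np.uint8)
sub=np.zeros_like(m); sub[185:206,225:262]=m[185:206,225:262]
for p in np.argwhere(sub)[:,::-1][:0]: pass
q=np.argwhere(sub)[:,::-1]; print("bumper px",q.min(0),q.max(0),len(q),onz(t,(q[:,0].max()+.5,q[:,1].mean()),.133))
for p in((272,168),(272,222)): print(onz(t,p,.15))
```

```text
(243, 180) [ 0.5017 -0.1329  0.15  ] tool [ 0.0114 -0.0364  0.1659]
(317, 181) [ 0.5731 -0.1303  0.15  ] tool [0.0104 0.035  0.1656]
(392, 180) [ 0.6489 -0.1244  0.15  ] tool [0.0125 0.111  0.1654]Traceback (most recent call last):
  File "<stdin>", line 9, in <module>
    return umr_minimum(a, axis, None, out, keepdims, initial, where)
ValueError: zero-size array to reduction operation minimum which has no identity
```

Call:
{"fn": "play_rows", "kwargs": {
  "series": [
    [0,[-0.5,0.9,0],[0,0,0]],
    [0,[0,0,0],[0,0,0]],
    [0,[0,0,0.9],[0,0,0]],
    [0,[0,0,0.9],[0,0,0]],
    [0,[0,0,0.9],[0,0,0]],
    [0,[0,0,0.6],[0,0,0]],
    [0,[0,0,0.3],[0,0,0]],
    [0,[0,0,0],[0,0,0]]
  ]
}}

```text
t: 16.12
tool_pos: [0.5856, -0.1645, 0.1378]
tool_rot: [-2.161, -2.278, 0.001]
contact_force: [0.7, -0.5, 0.6]
opening: 0.0001
grip_force: 0.0
```

```bash
python3 s.py
```

```text
t 16.125 pos [ 0.5856 -0.1645  0.1378] yawx 93.04 F [ 0.7 -0.5  0.6] T [-0.027 -0.003 -0.015] q6 -0.449 op 0.0001 eff6 0.001
```

Call:
{"fn": "play_rows", "kwargs": {
  "series": [
    [0,[0,0,0.1],[0,0,0]],
    [0,[0.1,0,0],[0,0,0]],
    [0,[0.1,0,0],[0,0,0]],
    [0,[0.1,0,0],[0,0,0]],
    [0,[0.08,0,0],[0,0,0]],
    [0,[0.08,0,0],[0,0,0]],
    [0,[0.08,0,0],[0,0,0]],
    [0,[0.08,0,0],[0,0,0]]
  ]
}}

```text
t: 17.12
tool_pos: [0.5846, -0.136, 0.1334]
tool_rot: [2.161, 2.276, -0.004]
contact_force: [0.5, -6.2, -2.0]
opening: -0.0002
grip_force: 3.2
```

Call:
{"fn": "play_rows", "kwargs": {
  "series": [
    [0,[0.08,0,0],[0,0,0]],
    [0,[0.08,0,0],[0,0,0]],
    [0,[0.08,0,0],[0,0,0]],
    [0,[0.08,0,0],[0,0,0]],
    [0,[0.08,0,0],[0,0,0]],
    [0,[0.08,0,0],[0,0,0]],
    [0,[0.08,0,0],[0,0,0]],
    [0,[0.08,0,0],[0,0,0]]
  ]
}}

```text
t: 18.12
tool_pos: [0.5829, -0.1041, 0.1334]
tool_rot: [2.161, 2.276, -0.004]
contact_force: [-0.8, -7.4, -1.0]
opening: -0.0004
grip_force: 3.2
```

```bash
python3 s.py
python3 - <<'E'
from h import *
t=imaging.get_image("top"); im=t["color"]
cv2.imwrite("pics/t2.png",cv2.resize(im[150:240,190:370],None,fx=4.4,fy=4.4,interpolation=cv2.INTER_CUBIC))
E
```

```text
t 18.125 pos [ 0.5829 -0.1041  0.1334] yawx 92.98 F [-0.8 -7.4 -1. ] T [-1.081  0.059  0.   ] q6 -0.352 op -0.0004 eff6 -0.026
```

View pics/t2.png

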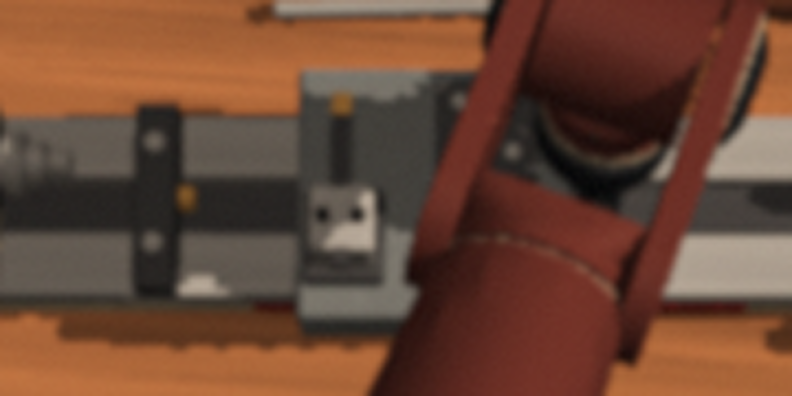

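The saddle is sliding at about 7 N. Its front edge is at crop column 302 and the bumper tip at 197, so about 60 mm remain.

Call:
{"fn": "play_rows", "kwargs": {
  "series": [
    [0,[0.08,0,0],[0,0,0]],
    [0,[0.08,0,0],[0,0,0]],
    [0,[0.08,0,0],[0,0,0]],
    [0,[0.08,0,0],[0,0,0]],
    [0,[0.08,0,0],[0,0,0]],
    [0,[0.08,0,0],[0,0,0]],
    [0,[0.08,0,0],[0,0,0]],
    [0,[0.08,0,0],[0,0,0]]
  ]
}}

```text
t: 19.18
tool_pos: [0.581, -0.072, 0.1334]
tool_rot: [2.161, 2.277, -0.005]
contact_force: [-1.2, -7.0, -1.5]
opening: -0.0003
grip_force: 3.2
```

Call:
{"fn": "play_rows", "kwargs": {
  "series": [
    [0,[0.06,0,0],[0,0,0]],
    [0,[0.06,0,0],[0,0,0]],
    [0,[0.06,0,0],[0,0,0]],
    [0,[0.06,0,0],[0,0,0]],
    [0,[0.06,0,0],[0,0,0]],
    [0,[0.06,0,0],[0,0,0]]
  ]
}}

```text
t: 19.92
tool_pos: [0.58, -0.054, 0.1334]
tool_rot: [2.161, 2.277, -0.005]
contact_force: [-1.7, -6.8, -0.3]
opening: -0.0001
grip_force: 3.1
```

Call:
{"fn": "play_rows", "kwargs": {
  "series": [
    [0,[0.04,0,0],[0,0,0]],
    [0,[0.04,0,0],[0,0,0]]
  ]
}}

```text
t: 20.18
tool_pos: [0.5799, -0.0516, 0.1334]
tool_rot: [2.159, 2.275, -0.009]
contact_force: [-0.7, -15.2, -1.6]
opening: 0.0002
grip_force: 7.4
```

Call:
{"fn": "play_rows", "kwargs": {
  "series": [
    [0,[0.03,0,0],[0,0,0]],
    [0,[0,0,0],[0,0,0]],
    [0,[0,0,0],[0,0,0]]
  ]
}}

```text
t: 20.55
tool_pos: [0.5799, -0.0516, 0.1335]
tool_rot: [2.159, 2.273, -0.011]
contact_force: [-1.2, -15.7, -2.3]
opening: 0.0005
grip_force: 7.8
```

```bash
python3 s.py
```

```text
t 20.55 pos [ 0.5799 -0.0516  0.1335] yawx 92.96 F [ -1.2 -15.7  -2.3] T [-2.503  0.141  0.043] q6 -0.261 op 0.0005 eff6 0.029
```

The saddle has stopped solidly at 16 N. Backing away, rising clear, and checking.

Call:
{"fn": "play_rows", "kwargs": {
  "series": [
    [0,[-0.2,0,0],[0,0,0]],
    [0,[-0.5,0,0],[0,0,0]],
    [0,[-0.5,0,0],[0,0,0]],
    [0,[0,0,-0.6],[0,0,0]],
    [0,[0,0,-1],[0,0,0]],
    [0,[-0.8,0,-1],[0,0,0]],
    [0,[-0.8,0,-0.6],[0,0,0]],
    [0,[0,0,0],[0,0,0]]
  ]
}}

```text
t: 21.55
tool_pos: [0.5886, -0.188, 0.296]
tool_rot: [2.162, 2.272, 0.004]
contact_force: [0.1, 0.2, 1.2]
opening: 0.0003
grip_force: 0.0
```

Call:
{"fn": "play_rows", "kwargs": {
  "series": [
    [0,[-1,0,0],[0,0,0]],
    [0,[-0.5,0,0],[0,0,0]],
    [0,[0,0,0],[0,0,0]],
    [0,[0,0,0],[0,0,0]]
  ]
}}

```text
t: 22.05
tool_pos: [0.5912, -0.2594, 0.2913]
tool_rot: [-2.16, -2.278, -0.001]
contact_force: [0.5, -0.4, -0.5]
opening: -0.0002
grip_force: 0.0
```

```bash
python3 s.py
python3 - <<'E'
from h import *
t=imaging.get_image("top"); im=t["color"]
m,ce,s=blob(red(im),(285,205),25); W=np.array([onz(t,p,.188)[:2] for p in np.argwhere(m)[:,::-1]]); C=W.mean(0); a=np.linalg.svd(W-C,full_matrices=False)[2][0]
print("wing",C,np.degrees(np.arctan2(a[1],a[0]))%180)
cv2.imwrite("pics/t3.png",cv2.resize(im[130:310,120:440],None,fx=2.5,fy=2.5,interpolation=cv2.INTER_CUBIC))
E
```

```text
t 22.05 pos [ 0.5912 -0.2594  0.2913] yawx 93.05 F [ 0.5 -0.4 -0.5] T [ 0.037 -0.023 -0.011] q6 -0.582 op -0.0002 eff6 0.001
wing [ 0.53202136 -0.01619977] 138.25453919430893
```

View pics/t3.png

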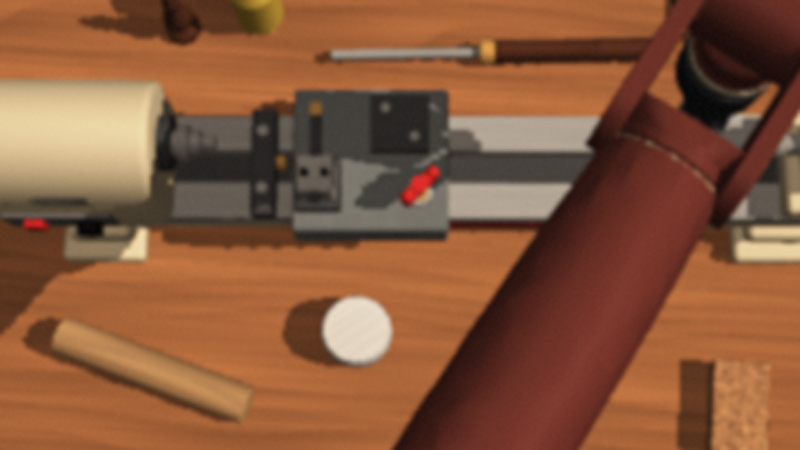

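The wing still reads 138° and the saddle is beside the brass bumper, with the bystanders apparently in place. One quick numeric check of the gap and the bystanders before handing in.

Run:
```python
from h import *
t=imaging.get_image("top"); im=t["color"]; a=cv2.imread("pics/top0.png")
for r in(194,195,196): print(r,[tuple(map(int,im[r,c])) for c in range(229,242)])
print("before",[tuple(map(int,a[195,c])) for c in range(229,242)])
print("sad y",[tuple(map(int,im[175,c])) for c in range(232,242)])
df=(cv2.absdiff(im,a).max(2)>60).astype(np.uint8)
n,l,s,c=cv2.connectedComponentsWithStats(df); print([(s[i].tolist()) for i in range(1,n) if s[i,4]>40])
```

```text
194 [(31, 40, 50), (33, 59, 84), (39, 80, 118), (41, 85, 126), (37, 76, 111), (32, 56, 78), (34, 40, 48), (36, 38, 38), (45, 48, 51), (62, 69, 74), (81, 90, 97), (89, 98, 107), (89, 99, 108)]
195 [(29, 37, 46), (31, 54, 77), (35, 71, 106), (36, 77, 115), (32, 70, 102), (32, 52, 73), (32, 38, 46), (36, 38, 41), (41, 45, 47), (60, 65, 71), (76, 85, 93), (85, 93, 103), (86, 95, 105)]
196 [(30, 36, 42), (26, 45, 63), (30, 61, 90), (31, 66, 97), (32, 62, 89), (30, 48, 67), (32, 37, 45), (37, 40, 41), (43, 47, 50), (57, 62, 68), (72, 79, 87), (73, 81, 88), (72, 80, 87)]
before [(51, 63, 79), (51, 88, 125), (56, 118, 170), (63, 132, 189), (61, 125, 181), (49, 98, 144), (35, 55, 80), (30, 33, 37), (28, 29, 30), (30, 33, 36), (41, 44, 48), (51, 56, 61), (55, 59, 65)]
sad y [(35, 54, 85), (39, 58, 91), (40, 60, 93), (38, 57, 90), (39, 56, 84), (44, 55, 73), (55, 62, 68), (62, 66, 69), (61, 67, 69), (60, 65, 67)]
[[451, 130, 14, 20, 160], [355, 147, 70, 44, 1533], [427, 150, 15, 10, 132], [425, 162, 11, 17, 69], [235, 166, 38, 24, 548], [299, 166, 35, 25, 741], [274, 168, 21, 47, 546], [373, 190, 40, 13, 371], [414, 191, 14, 12, 97], [180, 195, 13, 21, 164], [256, 194, 18, 10, 128], [296, 199, 38, 17, 466], [340, 203, 77, 15, 931], [238, 217, 35, 5, 147], [300, 219, 34, 2, 67], [162, 220, 12, 5, 43], [190, 223, 25, 5, 55], [298, 222, 35, 5, 159], [152, 222, 210, 167, 4654], [87, 225, 62, 16, 338], [147, 227, 24, 6, 128], [264, 226, 31, 4, 74], [357, 278, 12, 12, 46], [15, 339, 13, 8, 52], [272, 354, 37, 26, 162], [101, 356, 48, 64, 523], [0, 370, 113, 50, 3266], [265, 388, 40, 23, 305], [241, 390, 34, 30, 450], [247, 412, 38, 8, 178]]
```

The top image suggests a possible gap of several mm between the saddle and the bumper, so I'll look from near above before handing in.

Call:
{"fn": "play_rows", "kwargs": {
  "series": [
    [0,[0.8,0,0],[0,0,0]],
    [0,[0.8,0,0],[0,0,0]],
    [0,[0.8,0,0],[0,0,0]],
    [0,[0.8,0,0],[0,0,0]],
    [0,[0.8,0,0],[0,0,0]],
    [0,[0.8,0,0],[0,0,0]],
    [0,[0.8,0,0],[0,0,0]],
    [0,[0,0,0],[0,0,0]]
  ]
}}

```text
t: 23.15
tool_pos: [0.576, 0.0221, 0.2924]
tool_rot: [-2.157, -2.284, -0.001]
contact_force: [0.3, -0.4, 0.2]
opening: 0.0
grip_force: 0.0
```

Call:
{"fn": "play_rows", "kwargs": {
  "series": [
    [0,[0,0,0],[0,0,0]],
    [0,[0,0,0],[0,0,0]]
  ]
}}

```text
t: 23.4
tool_pos: [0.5765, 0.0183, 0.2921]
tool_rot: [2.163, 2.278, -0.0]
contact_force: [0.3, 0.5, 1.3]
opening: 0.0001
grip_force: 0.0
```

```bash
python3 s.py
python3 - <<'E'
from h import *
d=imaging.get_image("wrist"); cv2.imwrite("pics/w4.png",d["color"])
E
```

```text
t 23.4 pos [0.5765 0.0183 0.2921] yawx 92.95 F [0.3 0.5 1.3] T [-0.016 -0.002 -0.017] q6 -0.149 op 0.0001 eff6 -0.002
```

View pics/w4.png

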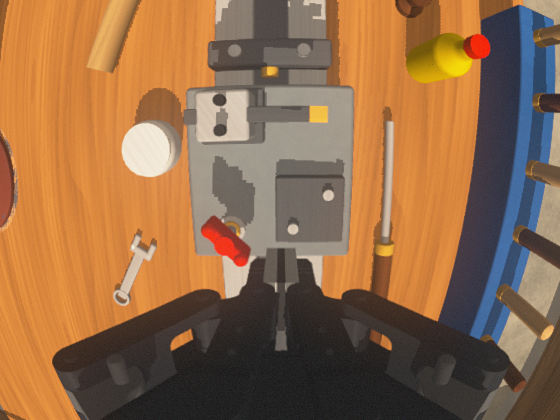

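Run:
```python
from h import *
o=ctrl.get_obs(); d=imaging.get_image("wrist"); im=d["color"]
a=np.radians(92.95-90); yl=np.array([-np.sin(a),np.cos(a),0])
for c in (270,): print([(r,tuple(map(int,im[r,c]))) for r in range(60,94)])
for n,p,z in(("bar near top edge",(270,67),.143),("bumper tip side",(270,77),.131),("bumper tip top",(270,77),.137),("saddle edge",(270,87),.15),("saddle end edge",(245,255),.15),("front corner",(270,87),.15)):
    print(n,round(float(wonz(d,o,p,z)@yl),4))
```

```text
[(60, (97, 105, 114)), (61, (99, 107, 115)), (62, (99, 108, 117)), (63, (101, 108, 118)), (64, (95, 101, 110)), (65, (80, 90, 108)), (66, (62, 149, 216)), (67, (63, 183, 240)), (68, (67, 189, 241)), (69, (69, 190, 241)), (70, (63, 189, 241)), (71, (68, 190, 241)), (72, (65, 192, 242)), (73, (68, 196, 244)), (74, (70, 192, 247)), (75, (56, 125, 178)), (76, (52, 83, 111)), (77, (45, 75, 99)), (78, (62, 79, 94)), (79, (74, 79, 85)), (80, (72, 80, 83)), (81, (73, 79, 84)), (82, (71, 76, 83)), (83, (75, 81, 87)), (84, (77, 83, 88)), (85, (93, 100, 106)), (86, (109, 116, 125)), (87, (128, 138, 145)), (88, (143, 155, 162)), (89, (144, 154, 163)), (90, (140, 153, 160)), (91, (142, 156, 159)), (92, (141, 151, 159)), (93, (142, 155, 161))]
bar near top edge 0.105
bumper tip side 0.0974
bumper tip top 0.0966
saddle edge 0.086
saddle end edge -0.0681
front corner 0.086
```

Run:
```python
from h import *
d=imaging.get_image("wrist"); im=d["color"]
cv2.imwrite("pics/w5.png",cv2.resize(im[35:105,180:360],None,fx=4.4,fy=4.4,interpolation=cv2.INTER_CUBIC))
```

```text
(no output)
```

View pics/w5.png

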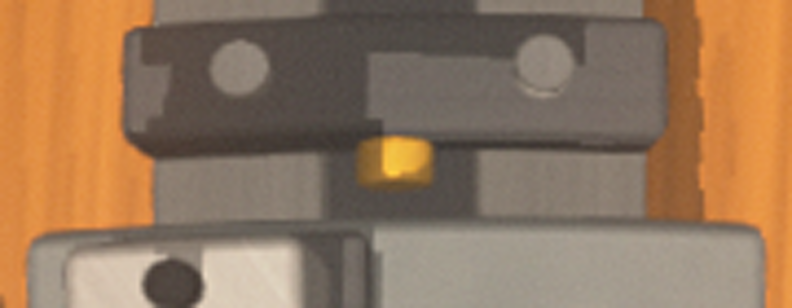

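The crop clearly shows a gap of about 7 mm between the bumper tip (row 188) and the saddle edge (row 222). So the saddle halted short under 16 N. I'll go back behind it and push again, centred.

Call:
{"fn": "play_rows", "kwargs": {
  "series": [
    [0,[-0.8,-0.16,0],[0,0,0]],
    [0,[-0.8,0,0],[0,0,0]],
    [0,[-0.8,0,0],[0,0,0]],
    [0,[0,0,0.5],[0,0,0]],
    [0,[0,0,0.9],[0,0,0]],
    [0,[0,0,0.9],[0,0,0]],
    [0,[0,0,0.7],[0,0,0]],
    [0,[0,0,0],[0,0,0]]
  ]
}}

```text
t: 24.55
tool_pos: [0.5723, -0.1011, 0.1383]
tool_rot: [-2.159, -2.273, 0.005]
contact_force: [0.3, 0.3, 0.0]
opening: 0.0001
grip_force: 0.0
```

```bash
python3 s.py
```

```text
t 24.55 pos [ 0.5723 -0.1011  0.1383] yawx 92.95 F [0.3 0.3 0. ] T [-0.028 -0.036  0.   ] q6 -0.354 op 0.0001 eff6 -0.0
```

Call:
{"fn": "play_rows", "kwargs": {
  "series": [
    [0,[0.1,0,0.06],[0,0,0]],
    [0,[0.15,0,0],[0,0,0]],
    [0,[0.15,0,0],[0,0,0]],
    [0,[0.15,0,0],[0,0,0]],
    [0,[0.15,0,0],[0,0,0]],
    [0,[0.1,0,0],[0,0,0]],
    [0,[0.08,0,0],[0,0,0]],
    [0,[0,0,0],[0,0,0]]
  ]
}}

```text
t: 25.55
tool_pos: [0.5725, -0.0572, 0.1391]
tool_rot: [-2.162, -2.279, 0.0]
contact_force: [0.0, -0.7, -0.3]
opening: -0.0004
grip_force: 0.0
```

Call:
{"fn": "play_rows", "kwargs": {
  "series": [
    [0,[0.06,0,0],[0,0,0]],
    [0,[0.06,0,0],[0,0,0]],
    [0,[0.06,0,0],[0,0,0]],
    [0,[0,0,0],[0,0,0]]
  ]
}}

```text
t: 26.05
tool_pos: [0.5723, -0.0521, 0.1393]
tool_rot: [2.158, 2.274, -0.009]
contact_force: [-0.1, -11.6, -2.0]
opening: 0.0002
grip_force: 6.0
```

```bash
python3 s.py
```

```text
t 26.05 pos [ 0.5723 -0.0521  0.1393] yawx 92.99 F [ -0.1 -11.6  -2. ] T [-2.006 -0.092  0.024] q6 -0.266 op 0.0002 eff6 0.015
```

Call:
{"fn": "play_rows", "kwargs": {
  "series": [
    [0,[0.04,0,0],[0,0,0]],
    [0,[0.04,0,0],[0,0,0]],
    [0,[0,0,0],[0,0,0]],
    [0,[0,0,0],[0,0,0]]
  ]
}}

```text
t: 26.55
tool_pos: [0.5722, -0.0519, 0.1393]
tool_rot: [2.156, 2.269, -0.017]
contact_force: [1.5, -23.8, -4.1]
opening: -0.0002
grip_force: 11.8
```

Call:
{"fn": "play_rows", "kwargs": {
  "series": [
    [0,[0.04,0,0],[0,0,0]],
    [0,[0.04,0,0],[0,0,0]],
    [0,[0,0,0],[0,0,0]],
    [0,[0,0,0],[0,0,0]]
  ]
}}

```text
t: 27.05
tool_pos: [0.5723, -0.0518, 0.1395]
tool_rot: [2.152, 2.264, -0.025]
contact_force: [1.4, -35.4, -5.0]
opening: -0.0001
grip_force: 17.7
```

```bash
python3 s.py
```

```text
t 27.05 pos [ 0.5723 -0.0518  0.1395] yawx 92.89 F [  1.4 -35.4  -5. ] T [-5.902 -0.279  0.021] q6 -0.253 op -0.0001 eff6 0.013
```

Run:
```python
from h import *
t=imaging.get_image("top"); im=t["color"]
for r in(175,195,205,215): print(r,[int(x) for x in im[r,226:246].mean(1)])
a=cv2.imread("pics/top0.png")
for r in(175,195,205,215): print("before",r,[int(x) for x in a[r,262:282].mean(1)])
a=np.radians(2.95); yl=np.array([-np.sin(a),np.cos(a),0])
for n,p,z in(("bar edge",(229.7,195),.143),("tip",(234.6,195),.135),("edge now",(237.7,195),.15),("edge start",(273,195),.15),("end start",(334,195),.15)): print(n,(onz(t,p,z)@yl).round(4))
```

```text
175 [34, 35, 39, 43, 53, 71, 86, 91, 91, 91, 83, 72, 63, 64, 67, 72, 73, 72, 71, 71]
195 [37, 37, 36, 36, 51, 68, 75, 68, 52, 38, 37, 44, 64, 82, 92, 92, 93, 95, 95, 95]
205 [71, 47, 34, 32, 45, 72, 88, 92, 91, 88, 77, 60, 60, 81, 110, 136, 149, 147, 145, 142]
215 [45, 42, 40, 38, 55, 80, 89, 89, 88, 85, 82, 85, 95, 94, 93, 92, 92, 94, 92, 93]
before 175 [80, 82, 82, 80, 80, 83, 80, 81, 80, 74, 72, 82, 98, 103, 101, 100, 99, 101, 107, 112]
before 195 [33, 32, 32, 33, 31, 32, 32, 32, 33, 33, 39, 42, 44, 71, 115, 142, 147, 147, 151, 151]
before 205 [80, 79, 80, 79, 80, 81, 80, 79, 79, 71, 56, 45, 42, 66, 106, 128, 136, 135, 133, 129]
before 215 [77, 76, 75, 76, 76, 75, 75, 76, 75, 70, 69, 80, 86, 84, 82, 82, 83, 82, 83, 82]
bar edge 0.1051
tip 0.0934
edge now 0.084
edge start -0.0062
end start -0.1621
```

The saddle hasn't moved under 35 N. It stops at the same place from two different push points, and nothing else fixed lies in its way. It must therefore be the hard stop. I'll ease off and retreat.

Call:
{"fn": "play_rows", "kwargs": {
  "series": [
    [0,[-0.08,0,0],[0,0,0]],
    [0,[-0.1,0,0],[0,0,0]],
    [0,[-0.4,0,0],[0,0,0]],
    [0,[-0.6,0,0],[0,0,0]],
    [0,[0,0,-0.6],[0,0,0]],
    [0,[0,0,-1],[0,0,0]],
    [0,[0,0,-1],[0,0,0]],
    [0,[0,0,-0.5],[0,0,0]]
  ]
}}

```text
t: 28.1
tool_pos: [0.5758, -0.0999, 0.2983]
tool_rot: [2.159, 2.276, 0.004]
contact_force: [0.2, -0.3, -0.1]
opening: 0.0001
grip_force: 0.0
```

Call:
{"fn": "play_rows", "kwargs": {
  "series": [
    [0,[0.6,0,0],[0,0,0]],
    [0,[0.8,0,0],[0,0,0]],
    [0,[0.8,0,0],[0,0,0]],
    [0,[0.8,0,0],[0,0,0]],
    [0,[0,0,0],[0,0,0]],
    [0,[0,0,0],[0,0,0]]
  ]
}}

```text
t: 28.85
tool_pos: [0.5669, 0.05, 0.2941]
tool_rot: [2.162, 2.279, -0.0]
contact_force: [-0.8, 0.1, 0.1]
opening: -0.0003
grip_force: 0.0
```

```bash
python3 s.py
python3 - <<'E'
from h import *
o=ctrl.get_obs(); d=imaging.get_image("wrist"); im=d["color"]; h=cv2.cvtColor(im,cv2.COLOR_BGR2HSV)
a=np.radians(2.95); yl=np.array([-np.sin(a),np.cos(a),0])
print("cam lathe y",wray(d,o,(281,200))[0]@yl)
m=((h[...,0]>14)&(h[...,0]<30)&(h[...,1]>150)&(h[...,2]>120)).astype(np.uint8)
n,l,s,c=cv2.connectedComponentsWithStats(m)
for i in range(1,n):
    if 25<s[i,4]<400: print(s[i],c[i].round(1),(wonz(d,o,c[i],.135)).round(3))
k=min((i for i in range(1,n) if 40<s[i,4]<400),key=lambda i:abs(wonz(d,o,c[i],.135)@yl-.1)+abs(wonz(d,o,c[i],.135)[0]-.565))
x=int(c[k][0]); r0=s[k,1]
for cx in(x,x-35,x+35): print(cx,[(r,int(im[r,cx].mean()),round(float(wonz(d,o,(cx,r),.14)@yl),4)) for r in range(max(r0-4,0),r0+34,2)])
E
```

```text
t 28.85 pos [0.5669 0.05   0.2941] yawx 93.01 F [-0.8  0.1  0.1] T [-0.053 -0.046 -0.05 ] q6 -0.095 op -0.0003 eff6 -0.003
cam lathe y 0.08853723526139513
[ 8  0  8 37 88] [10.9 16.1] [0.228 0.26  0.135]
[22  0  5 12 27] [24.2  5.5] [0.251 0.268 0.135]
[70  0 11 18 87] [74.8  8.4] [0.336 0.246 0.135]
[89  0 11 19 59] [93.9  8.2] [0.362 0.241 0.135]
[112   0  12  20  41] [118.3   9. ] [0.393 0.235 0.135]
[395   0  10  25  79] [398.5   9.9] [0.671 0.239 0.135]
[516   0  11  29 194] [521.9  13.3] [0.83  0.28  0.135]
[14 10  7 17 45] [16.6 18.2] [0.24  0.254 0.135]
[ 10  13  15  42 161] [17.4 36.2] [0.246 0.23  0.135]
[ 67  19  10  54 137] [70.2 43.5] [0.335 0.205 0.135]
[100  20  16  40 106] [106.3  37.9] [0.383 0.204 0.135]
[395  26   7  15  39] [398.3  32.6] [0.671 0.215 0.135]
[163  30   9  22  52] [167.4  41.3] [0.452 0.194 0.135]
[176  32   8  44 111] [178.8  51. ] [0.464 0.183 0.135]
[57 35  5 24 45] [58.5 46.7] [0.318 0.204 0.135]
[ 5 38  4 21 36] [ 6.5 47.5] [0.227 0.219 0.135]
[394  41   8  30  89] [397.3  55.1] [0.67  0.191 0.135]
[157  54  20  45 213] [165.9  76.9] [0.452 0.1
[... 3172 characters left out ...]
0.107), (103, 121, 0.1052), (105, 126, 0.1034), (107, 129, 0.1015), (109, 129, 0.0997), (111, 129, 0.0979), (113, 128, 0.0961), (115, 127, 0.0942), (117, 128, 0.0924), (119, 131, 0.0906), (121, 99, 0.0887), (123, 100, 0.0869), (125, 106, 0.0851), (127, 78, 0.0833), (129, 79, 0.0814), (131, 86, 0.0796), (133, 93, 0.0778)]
313 [(97, 110, 0.1106), (99, 109, 0.1088), (101, 78, 0.107), (103, 123, 0.1051), (105, 125, 0.1033), (107, 126, 0.1015), (109, 126, 0.0996), (111, 126, 0.0978), (113, 122, 0.096), (115, 126, 0.0942), (117, 127, 0.0923), (119, 125, 0.0905), (121, 93, 0.0887), (123, 126, 0.0868), (125, 156, 0.085), (127, 156, 0.0832), (129, 154, 0.0814), (131, 157, 0.0795), (133, 154, 0.0777)]
```

```bash
python3 -c "
from station import ctrl; print(ctrl.finish_job())"
```

```text
the job is handed in; nothing more can be done
None
```

I handed the job in, but I can't confirm the saddle is on the bed stop: it halted hard (35 N wouldn't move it) while the cameras still showed about 7–9 mm to the bumper tip; the gib screw was bottomed at roughly 0.2 N m and backed off about 88°, the bystanders looked undisturbed, and the robot was clear of everything.

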